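# Hold a small painting up to the phone camera

### The arm

A 6-joint arm with a two-finger parallel gripper is mounted at the origin on the work surface. World frame = base frame: x ahead of the robot, y to its left, z up, the work surface at z = 0. Lengths are in m, angles in rad, forces in N, time in s.
With the tool pointing down it reaches from about 0.375 to 0.9 m from the base axis. Payload 3.1 kg.
Tool frame: the origin (TCP) lies between the finger pads, 19 mm behind the fingertips; this is the grasp point; z points along the fingers, y is the line along which they close (so a half turn about z gives the same grasp; the last joint's range is limited). The gripper opens to 85 mm and grips with 20 to 120 N. Pads are 22 mm wide; open, the fingers measure 114 mm over their backs; the gripper's body (76 mm by 85 mm) begins 54 mm behind the grasp point. The pads swing forward as they close: fully open they stand 13 mm farther back than shut.
Start: joints at [-1.359, 0.527, 1.433, -0, 1.181, -0.178], TCP at [0.238, -0.578, 0.25] pointing down, gripper open.
Joint ranges: [-3.08, 3.08], [-0.75, 2.2], [0.22, 2.44], [-1.43, 4.57], [0, 2.65], [-2.85, 2.85]. Speed limits (rad/s): [2.79, 2.79, 3.14, 3.14, 3.14, 3.14].

### API

Orientations are given as a unit quaternion [x, y, z, w].
In Python, from station import manip, viewer, ticket gives the robot as it stands.
- The arm moves only by the shell command python3 -m creep 'ROWS' [FORCE]. ROWS is JSON, a list of rows, each an object with "slide": the shift along the tool's x, y, z in cm, a list of three; "angular": the turn, a rotation vector about the tool's x, y, z in rad, a list of three; "claw": the opening, from -1 (shut) to 1 (fully open). A call has 1 to 10 rows; each row shifts and turns the commanded pose from where the row before left it, along the tool's axes as they then stand; what a row does not reach is not made up. A row lasts 1/12 s, in which the tool goes at most 41.7 mm and 7.16 degrees, less where a joint would pass 70% of its speed; a pose out of reach is approached as far as the arm can. A call with a gripper value outside its range is refused whole. The fingers move at their own pace and stop on an object; FORCE is the grip in N (left out, the last holds). Time passes only in rows, so rows that do not move let the fingers close. It gives the time, the measured TCP pose, the force, the opening and the grip force at its end, in the units of the state.
- manip.sense(): the state, without advancing time (a new reading comes with each control period).
- viewer.snapshot(name): name is "scene" or "top"; returns the picture (400x640x3 uint8, blue, green, red); there is no depth.
- viewer.calibration(name): a dict with "fov_y" (degrees; the focal length in pixels is half the picture's height over the tangent of half this angle, whatever the lens; pixels are square), "cx", "cy" (the principal point, pixels), "T" (4x4, takes a point from camera to world coordinates). Camera axes: x right, y up, looking along -z (the intrinsics and any distortion apply to the point x, -y, -z); pixel columns grow to the right and rows downward; lengths in m; the calibration is good to about 2 mm. A picture is of the moment at which its call begins. calibration takes no time and is no camera call.
- ticket.sign_off(): hands the job in; it is judged then, once.
The state is a dict: "t": time; "q": joint angles; "qd": joint speeds; "tau": joint torques, N m; "tcp_pos": TCP position; "tool_rot": TCP orientation; "force": force on the tool from outside, world axes, zero at the start; "ft_torque": the same for the moment, N m; "finger_gap": opening from 0.0 (shut) to 1.0 (fully open); "gripper_force": force on a finger pad.
Only numpy, scipy, OpenCV 4.12 (cv2) and the standard library are available. Lean on these libraries where they do the work, as an engineer would, in place of code of your own. Each camera call takes 0.05 s, during which the arm holds its last target. There are 200 camera calls.

### The job

Draw the small canvas with the pink and orange tree up out of the drying rack, turn it so that the tree stands upright, and hold it up for its photograph: picture facing the phone's camera squarely, centred in front of the lens, about 25 cm away from it. Pinch it near its rim so that the fingers stay off the middle of the picture, keep it still in the air and finish while still holding it; leave the phone, the other canvases and everything else on the table where they are.

Things in the scene. Friction and masses are not known exactly. Their poses are not given: they have to be found in the camera images.
- tree_canvas: Stretched canvas, 180 x 130 x 18 mm, about 0.16 kg. Picture: tree, brown trunk, magenta and orange crown on cream; edges pink. Starts on a short end, tree lying on its side, picture looking roughly to world +x. Origin: middle of that end. z: along the 180 mm (up at the start); y: 130 mm side, from roots to crown (start: about world -y; must end up); x: out of the bare back (picture faces -x).
- tree_canvas_center (a point): Centre of that canvas: 90 mm along z from its origin, mid-width, mid-thickness. It can be pinched across the 18 mm thickness anywhere near its rim.
- rack: Beech drying rack fixed to the table, 210 (x) by 151 mm (y); origin centre of underside. Slots at x = -62, 0, 62 mm, each 22 mm wide between 8 mm dowels (at y = -45 and 45 mm) reaching 101 mm above the table. Canvases stand on rails 18 mm up (tops at 198 mm), faces across the rack's x; side strips 30 mm high stand 2 mm beyond their edges. Lifted 83 mm, a canvas is clear.
- butterfly_canvas: Canvas of the same size, pale turquoise with blue, red and green butterflies and turquoise edges, standing on its end in another slot of the rack; same axes as tree_canvas. A bystander.
- sea_canvas: Canvas of the same size, sand-coloured sky with a yellow sun over blue bands of sea and dark blue edges, standing on its end in another slot of the rack; same axes as tree_canvas. A bystander.
- phone: Dark phone, 152 x 74 x 9 mm, clamped level lengthways on a black mini tripod (legs reach 75 mm from its axis; phone's middle 190 mm, top 234 mm above the table); loose, 0.45 kg. Origin: on the table under the tripod's middle. Its rear camera looks level along this body's -x axis, roughly towards the robot; z is up.
- lens (a point): The upper camera lens on the phone's back: 8 mm towards -x, 54 mm towards +y and 204 mm up from the phone's origin. Line of sight: level, along -x of phone.
- crayon_bowl: Turned wooden bowl full of wax crayons, 210 mm across, 58 mm high; origin centre of its underside. A bystander.
- brush_jar: Blue ceramic jar, 80 mm across, 110 mm high, with brushes standing up to 275 mm above the table, their heads fanned out to 60 mm from its axis; origin centre of its underside. A bystander.
- paint_tube: Red acrylic tube with white cap, 160 mm long, about 40 mm high, lying on the table along its x; origin under its middle. A bystander.
- palette: White china plate with paint dabs, 170 mm across, 18 mm high; origin centre of its underside. A bystander.
- dish: Small grey stoneware dish, 76 mm across, 42 mm high; origin centre of its underside. A bystander.

How it is judged:
By the outcome, as a careful person would: the job done as asked, in the order asked, and still so for the second after the job is handed in, while the arm keeps its last pose, push and grip.
It also fails if it takes over 38 s, if anything falls off the work surface, if the arm or the gripper's body presses on something with over 40 N, if the wrist force passes 120 N, or if a joint passes its speed limit or range.

## Working session

There is one attempt and no reset: what is moved stays moved. The work goes in short steps, Python scripts to look and compute and a shell command to move; the robot and the scene stay as the last step left them, time stands still between calls to the robot, and variables do not carry over. Pictures are saved under pics/ and viewed, at most 10 in all, crops included, and the job is handed in when it is done.

```bash
ls; mkdir -p pics; python3 - <<'E'
from station import manip, viewer, ticket
import cv2
for n in("scene","top"):
    im=viewer.snapshot(n); cv2.imwrite(f"pics/{n}0.png",im); print(n,viewer.calibration(n))
print(manip.sense())
E
```

```text
pics
scene {'fov_y': 54.696168839370046, 'cx': 324.4097944220554, 'cy': 195.98486704323537, 'T': array([[ 0.3375586 , -0.66411375,  0.66708854,  1.29868069],
       [ 0.94128285,  0.24295897, -0.23443025, -0.38551952],
       [-0.00638679,  0.70705295,  0.70713177,  0.94908808],
       [ 0.        ,  0.        ,  0.        ,  1.        ]])}
top {'fov_y': 46.01422315074235, 'cx': 313.7129838704216, 'cy': 202.62827985733176, 'T': array([[-0.00392776,  0.99005087, -0.14065507,  0.32358307],
       [-0.99998694, -0.00434865, -0.00268517, -0.12504918],
       [-0.00327012,  0.14064269,  0.99005502,  1.52744497],
       [ 0.        ,  0.        ,  0.        ,  1.        ]])}
{'t': 0.1, 'q': array([-1.35950991e+00,  5.28389990e-01,  1.43378738e+00,  3.82175599e-05,
        1.18140401e+00, -1.78472951e-01]), 'qd': array([ 0.00164497, -0.00212884, -0.00197509, -0.00092592, -0.00108336,
        0.00124361]), 'tau': array([ 3.57599847e-04, -4.43301809e+01, -1.78586286e+01, -1.47235469e-04,
        3.85815161e-03, -1.55286932e-05]), 'tcp_pos': array([ 0.23740008, -0.57749453,  0.24911692]), 'tool_rot': array([ 9.81071898e-01,  1.93641270e-01,  1.35517872e-06, -9.94518969e-04]), 'force': array([-0.36915795, -0.5475607 , -0.74030138]), 'ft_torque': array([0.02523947, 0.03346846, 0.04622866]), 'gripper_force': 0.0, 'finger_gap': 1.0016164049722711}
```

View pics/scene0.png

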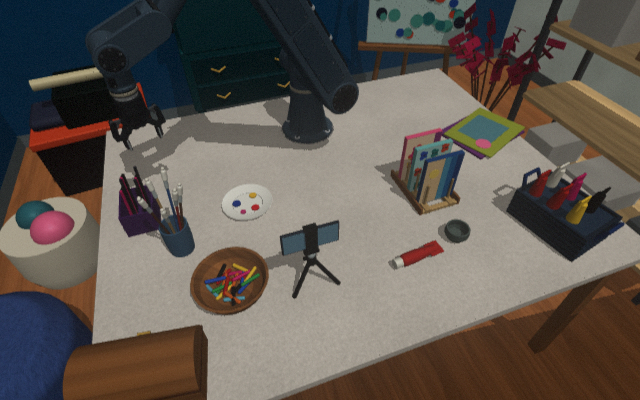

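View pics/top0.png

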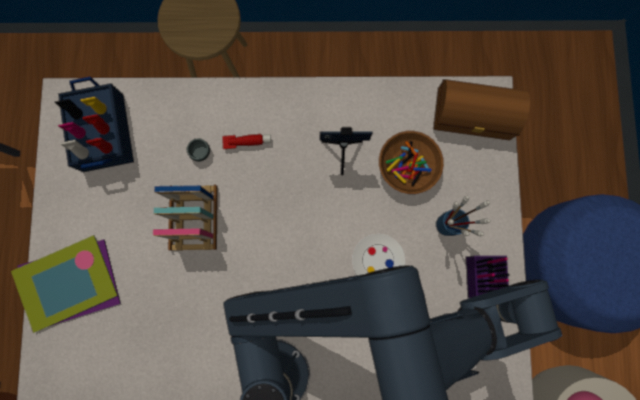

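The pink-edged canvas is the rack's nearest one to the robot: top view around (183,233), scene around (420,150). The phone is at about (346,136) in the top view and (310,238) in the scene view. I'll zoom in on both.

```bash
cat > h.py <<'E'
import cv2, numpy as np
from station import manip, viewer, ticket
from scipy.spatial.transform import Rotation as R
def ray(n,uv):
    c=viewer.calibration(n); f=200/np.tan(np.radians(c["fov_y"]/2)); T=np.array(c["T"])
    uv=np.atleast_2d(uv).astype(float)
    d=np.c_[(uv[:,0]-c["cx"])/f,-(uv[:,1]-c["cy"])/f,-np.ones(len(uv))]
    return T[:3,3],d@T[:3,:3].T
def onz(n,uv,z):
    o,d=ray(n,uv); return o+d*((z-o[2])/d[:,2])[:,None]
def proj(n,P):
    c=viewer.calibration(n); f=200/np.tan(np.radians(c["fov_y"]/2)); T=np.array(c["T"])
    p=(np.atleast_2d(P)-T[:3,3])@T[:3,:3]
    return np.c_[c["cx"]-f*p[:,0]/p[:,2],c["cy"]+f*p[:,1]/p[:,2]]
E
python3 - <<'E'
import cv2,numpy as np
t=cv2.imread("pics/top0.png");s=cv2.imread("pics/scene0.png")
def c(im,x,y,w,h,k): return cv2.resize(im[y:y+h,x:x+w],None,fx=k,fy=k,interpolation=cv2.INTER_CUBIC)
a=np.hstack([c(t,140,170,100,75,4),c(t,300,110,100,75,4)])
b=np.hstack([c(s,385,120,100,75,4),c(s,265,210,100,75,4)])
m=np.vstack([a,b]); m=np.clip(m*1.5,0,255).astype(np.uint8); cv2.imwrite("pics/m1.png",m)
E
```

```text
(no output)
```

View pics/m1.png

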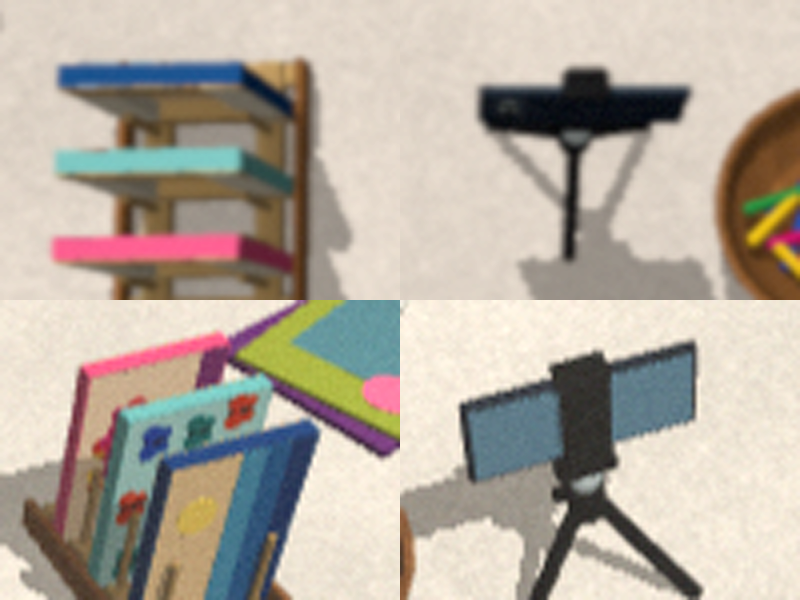

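```bash
python3 - <<'E'
from h import *
np.set_printoptions(precision=4,suppress=True)
t=cv2.imread("pics/top0.png");s=cv2.imread("pics/scene0.png")
hsv=cv2.cvtColor(t,cv2.COLOR_BGR2HSV)
# canvas tops: bright saturated pixels in rack region
for nm,lo,hi in(("pink",(160,110,165),(180,255,255)),("turq",(80,70,140),(95,255,255)),("blue",(100,130,100),(118,255,255))):
    m=cv2.inRange(hsv,lo,hi); k=np.zeros_like(m); k[175:245,148:205]=1; m*=k
    c=max(cv2.findContours(m,cv2.RETR_EXTERNAL,cv2.CHAIN_APPROX_NONE)[0],key=cv2.contourArea)
    r=cv2.minAreaRect(c); ys,xs=np.nonzero(m)
    P=onz("top",np.c_[xs,ys],.198); ce=P.mean(0)
    yw,w,_=np.ptp(P[:,1]),np.ptp(P[:,0]),0
    u=np.linalg.svd(P[:,:2]-ce[:2])[2][0]
    print(nm,len(xs),"centre",ce,"extY",yw,"extX",w,"dir",np.degrees(np.arctan2(u[0]*np.sign(u[1]),abs(u[1]))))
# phone upper edge far side, top view: per column dark transition
g=cv2.cvtColor(t,cv2.COLOR_BGR2GRAY).astype(float)
def edge(g,xs,y0,y1):
    out=[]
    for x in xs:
        col=g[y0:y1,x]; th=(col.max()+col.min())/2; i=np.argmax(col<th)
        out.append((x,y0+i-1+(col[i-1]-th)/(col[i-1]-col[i])))
    return np.array(out)
e=np.r_[edge(g,range(322,339),124,136),edge(g,range(354,371),124,136)]
P=onz("top",e,.234); p=np.polyfit(P[:,1],P[:,0],1); print("phone top: x=%.4f*y+%.4f yaw %.2f"%(*p,-np.degrees(np.arctan(p[0]))), "res",np.std(P[:,0]-np.polyval(p,P[:,1])))
row=g[133,310:385]; print(row.astype(int))
sg=cv2.cvtColor(s,cv2.COLOR_BGR2GRAY).astype(float)
e=np.r_[edge(sg,range(283,300),224,242),edge(sg,range(322,337),214,232)]
P=onz("scene",e,.234); p=np.polyfit(P[:,1],P[:,0],1); print("phone scene: x=%.4f*y+%.4f yaw %.2f"%(*p,-np.degrees(np.arctan(p[0]))),"res",np.std(P[:,0]-np.polyval(p,P[:,1])))
print("corners top",onz("top",[(320,131.8),(373,132)],.234),"scene",onz("scene",[(280.2,236.2),(338.7,220.7)],.234))
# base of tripod, clamp
print("rack top-right corner px -> table", onz("top",[(217,186),(217,249)],.03))
E
```

```text
pink 164 centre [0.4316 0.2688 0.198 ] extY 0.12187006356324395 extX 0.008950517991834828 dir -0.49727642679995754Traceback (most recent call last):
  File "<stdin>", line 8, in <module>
ValueError: max() iterable argument is empty
```

```bash
python3 - <<'E'
from h import *
np.set_printoptions(precision=4,suppress=True)
t=cv2.imread("pics/top0.png");s=cv2.imread("pics/scene0.png")
hsv=cv2.cvtColor(t,cv2.COLOR_BGR2HSV)
for x in(160,180,195): print(x,[tuple(map(int,v)) for v in hsv[226:238,x]])
print([tuple(map(int,v)) for v in hsv[231,148:208:2]])
g=cv2.cvtColor(t,cv2.COLOR_BGR2GRAY).astype(float)
def edge(g,xs,y0,y1):
    out=[]
    for x in xs:
        col=g[y0:y1,x]; th=(col.max()+col.min())/2; i=np.argmax(col<th)
        out.append((x,y0+i-1+(col[i-1]-th)/(col[i-1]-col[i])))
    return np.array(out)
sg=cv2.cvtColor(s,cv2.COLOR_BGR2GRAY).astype(float)
for n,e in(("top",np.r_[edge(g,range(322,339),124,136),edge(g,range(354,371),124,136)]),("scene",np.r_[edge(sg,range(283,300),224,242),edge(sg,range(322,337),214,232)])):
    P=onz(n,e,.234); p=np.polyfit(P[:,1],P[:,0],1); print("phone",n,"x=%.4f*y+%.4f yaw %.2f"%(*p,-np.degrees(np.arctan(p[0]))), "res",np.std(P[:,0]-np.polyval(p,P[:,1])))
print(g[133,312:330].astype(int),g[133,365:380].astype(int))
print("corners top",onz("top",[(320,131.8),(373,132)],.234),"scene",onz("scene",[(280.2,236.2),(338.7,220.7)],.234))
E
```

```text
160 [(16, 25, 152), (16, 28, 153), (7, 37, 152), (174, 97, 153), (171, 150, 162), (171, 159, 168), (171, 158, 169), (171, 156, 167), (174, 137, 151), (5, 104, 118), (14, 61, 100), (17, 31, 130)]
180 [(18, 129, 81), (15, 126, 87), (1, 115, 115), (172, 147, 154), (171, 157, 169), (171, 159, 170), (171, 157, 171), (172, 150, 167), (177, 125, 147), (8, 119, 107), (16, 123, 89), (17, 125, 88)]
195 [(15, 29, 106), (3, 41, 112), (174, 97, 137), (171, 143, 161), (171, 157, 169), (171, 158, 170), (171, 157, 171), (173, 146, 164), (2, 110, 139), (10, 93, 99), (18, 81, 79), (19, 107, 81)]
[(15, 27, 152), (14, 25, 150), (179, 54, 156), (172, 150, 168), (171, 158, 168), (171, 158, 169), (171, 159, 168), (170, 160, 167), (170, 159, 168), (171, 158, 170), (171, 158, 169), (171, 159, 170), (171, 159, 170), (171, 157, 171), (171, 158, 170), (171, 158, 170), (171, 159, 170), (171, 158, 170), (171, 157, 171), (171, 158, 170), (170, 158, 170), (171, 157, 171), (171, 157, 171), (170, 159, 170), (171, 157, 171), (171, 157, 161), (171, 171, 85), (171, 165, 65), (172, 163, 64), (178, 135, 64)]
phone top x=0.0077*y+0.7125 yaw -0.44 res 0.00015886261698244166
phone scene x=0.0068*y+0.7135 yaw -0.39 res 0.0004250102925223742
[144 146 147 146 143 141 133 102  59  32  27  28  27  28  29  29  28  28] [ 27  25  27  27  26  27  42  83 122 138 141 142 142 143 145]
corners top [[ 0.71   -0.1402  0.234 ]
 [ 0.7087 -0.2903  0.234 ]] scene [[ 0.715  -0.2924  0.234 ]
 [ 0.717  -0.1445  0.234 ]]
```

The pink canvas's top face spans columns 152–199 and rows 228.5–234.5 in the top view, and its picture faces +x. The phone is at about (0.707, -0.215) with yaw about -0.4°, so the lens is at about (0.699, -0.161, 0.204). My plan is to pinch the upper crown-side corner with the tool tilted 45°. After the 90° turn the tool is tilted 45° the other way, which keeps it clear of everything.

```bash
python3 - <<'E'
from h import *
print(onz("top",[(175.8,231.5),(152.3,231.5),(199.3,231.5)],.198))
E
python3 -m creep '[{"slide":[0,0,-1.5],"angular":[0,0,-0.118],"claw":-0.15},{"slide":[0,0,-1.5],"angular":[0,0,-0.118],"claw":-0.15},{"slide":[0,0,-1.5],"angular":[0,0,-0.118],"claw":-0.15},{"slide":[0,0,-1.5],"angular":[0,0,-0.118],"claw":-0.15},{"slide":[0,0,-1.5],"angular":[0,0,-0.118],"claw":-0.15},{"slide":[0,0,-1.5],"angular":[0,0,-0.118],"claw":-0.15},{"slide":[0,0,-1.5],"angular":[0,0,-0.118],"claw":-0.15},{"slide":[0,0,-1.5],"angular":[0,0,-0.118],"claw":-0.15},{"slide":[0,0,-1.5],"angular":[0,0,-0.118],"claw":-0.15},{"slide":[0,0,-1.5],"angular":[0,0,-0.118],"claw":-0.15}]' 40
```

```text
[[0.43167059 0.26903572 0.198     ]
 [0.43194943 0.33559185 0.198     ]
 [0.43139183 0.20250135 0.198     ]]
t: 0.93
tcp_pos: [0.2374, -0.5777, 0.4001]
tool_rot: [0.705, 0.709, 0.0, -0.001]
force: [0.1, -0.8, 0.3]
finger_gap: 0.427
gripper_force: 0.0
```

```bash
python3 -m creep '[{"slide":[2.5,2.5,0],"angular":[0,0,0],"claw":-0.15},{"slide":[2.5,2.5,0],"angular":[0,0,0],"claw":-0.15},{"slide":[2.5,2.5,0],"angular":[0,0,0],"claw":-0.15},{"slide":[2.5,2.5,0],"angular":[0,0,0],"claw":-0.15},{"slide":[2.5,2.5,0],"angular":[0,0,0],"claw":-0.15},{"slide":[2.5,2.5,0],"angular":[0,0,0],"claw":-0.15},{"slide":[3,2.5,0],"angular":[0,0,0],"claw":-0.15},{"slide":[3.5,2,0],"angular":[0,0,0],"claw":-0.15},{"slide":[4,0,0],"angular":[0,0,0],"claw":-0.15},{"slide":[4,0,0],"angular":[0,0,0],"claw":-0.15}]'
python3 -m creep '[{"slide":[4,0,0],"angular":[0,0,0],"claw":-0.15},{"slide":[4,0,0],"angular":[0,0,0],"claw":-0.15},{"slide":[4,0,0],"angular":[0,0,0],"claw":-0.15},{"slide":[4,0,0],"angular":[0,0,0],"claw":-0.15},{"slide":[0,0,0],"angular":[0,0.12,0],"claw":-0.15},{"slide":[0,0,0],"angular":[0,0.12,0],"claw":-0.15},{"slide":[0,0,0],"angular":[0,0.12,0],"claw":-0.15},{"slide":[0,0,0],"angular":[0,0.12,0],"claw":-0.15},{"slide":[0,0,0],"angular":[0,0.12,0],"claw":-0.15},{"slide":[0,0,0],"angular":[0,0.12,0],"claw":-0.15}]'
python3 -c "
from h import *
s=manip.sense(); print(s['q'],s['tcp_pos']); print(R.from_quat(s['tool_rot']).as_matrix().round(3))
cv2.imwrite('pics/s2.png',viewer.snapshot('scene'))"
```

```text
t: 1.77
tcp_pos: [0.4334, -0.2814, 0.399]
tool_rot: [0.707, 0.707, 0.0, -0.001]
force: [1.0, 0.2, -0.3]
finger_gap: 0.424
gripper_force: 0.0
t: 2.6
tcp_pos: [0.4332, -0.1236, 0.4005]
tool_rot: [0.661, 0.661, 0.251, -0.25]
force: [-0.1, -0.4, -0.3]
finger_gap: 0.426
gripper_force: 0.0
[-0.82901604  0.30987215  1.56331005  0.48134906  1.81555253 -0.84317887] [ 0.43316196 -0.12357104  0.40046492]
[[-0.     1.     0.002]
 [ 0.749 -0.001  0.663]
 [ 0.663  0.002 -0.749]]
```

View pics/s2.png

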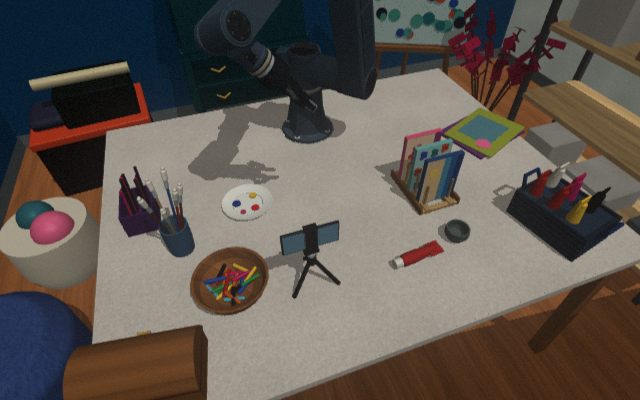

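```bash
python3 -m creep '[{"slide":[0,-0.15,0],"angular":[0,0.06,0],"claw":-0.15},{"slide":[1.1,0,3.45],"angular":[0,0,0],"claw":-0.15},{"slide":[1.1,0,3.45],"angular":[0,0,0],"claw":-0.15},{"slide":[1.1,0,3.45],"angular":[0,0,0],"claw":-0.15},{"slide":[1.1,0,3.45],"angular":[0,0,0],"claw":-0.15},{"slide":[1.1,0,3.45],"angular":[0,0,0],"claw":-0.15},{"slide":[1.1,0,3.45],"angular":[0,0,0],"claw":-0.15},{"slide":[1.1,0,2.5],"angular":[0,0,0],"claw":-0.15},{"slide":[0,0,0],"angular":[0,0,0],"claw":-0.15}]'
python3 -c "
from h import *
s=manip.sense(); print(s['q'],s['tcp_pos']); print(R.from_quat(s['tool_rot']).as_matrix().round(3))
a=viewer.snapshot('scene');b=viewer.snapshot('top');cv2.imwrite('pics/s3.png',a);cv2.imwrite('pics/t3.png',b)
c=lambda im,x,y:cv2.resize(im[y:y+100,x:x+100],None,fx=4,fy=4,interpolation=2)
cv2.imwrite('pics/m3.png',np.clip(1.4*np.hstack([c(a,370,100),c(b,140,165)]),0,255).astype(np.uint8))
print(proj('top',s['tcp_pos'])-[140,165])"
```

```text
t: 3.4
tcp_pos: [0.428, 0.0992, 0.288]
tool_rot: [0.653, 0.654, 0.267, -0.272]
force: [-0.2, -0.4, 0.9]
finger_gap: 0.424
gripper_force: 0.0
[-0.47552458  0.35180163  1.92501623  0.69076541  1.35945176 -0.80350191] [0.42802208 0.09924023 0.28796489]
[[ 0.001  1.    -0.008]
 [ 0.71   0.005  0.705]
 [ 0.705 -0.006 -0.71 ]]
[[90.06762138 64.88509138]]
```

View pics/m3.png

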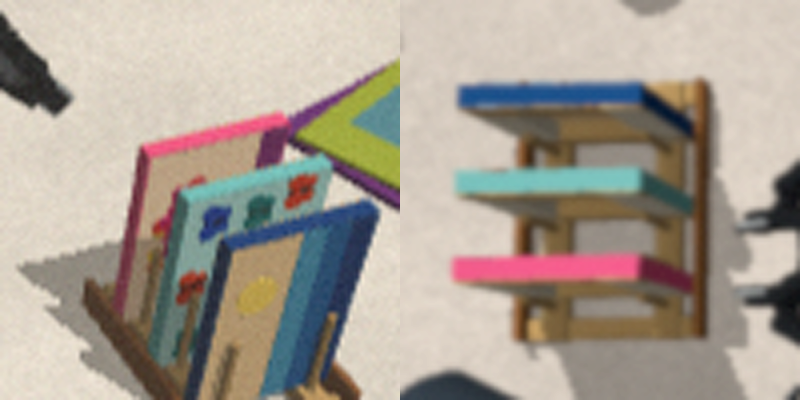

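The fingers straddle the pink canvas's line: at crop rows 222 and 295 in the top view, with the pink canvas at row 268. They sit about 4 mm too low in x, so I'll correct that and advance.

```bash
python3 -m creep '[{"slide":[0.5,0.38,0],"angular":[-0.008,0,0],"claw":-0.15},{"slide":[0.5,0,2],"angular":[0,0,0],"claw":-0.15},{"slide":[0,0,2.5],"angular":[0,0,0],"claw":-0.15},{"slide":[0,0,2.5],"angular":[0,0,0],"claw":-0.15},{"slide":[0,0,2],"angular":[0,0,0],"claw":-0.15},{"slide":[0,0,1.5],"angular":[0,0,0],"claw":-0.15},{"slide":[0,0,0],"angular":[0,0,0],"claw":-0.15}]'
python3 -c "
from h import *
s=manip.sense(); print(s['tcp_pos']); print(R.from_quat(s['tool_rot']).as_matrix().round(3))
b=viewer.snapshot('top');cv2.imwrite('pics/m4.png',np.clip(1.4*cv2.resize(b[185:255,140:240],None,fx=6,fy=6,interpolation=2),0,255).astype(np.uint8))"
```

```text
t: 4.08
tcp_pos: [0.4364, 0.1759, 0.2209]
tool_rot: [0.656, 0.652, 0.271, -0.267]
force: [-0.6, -0.3, 0.3]
finger_gap: 0.429
gripper_force: 0.0
[0.43637421 0.17593734 0.22086207]
[[ 0.002  1.     0.007]
 [ 0.711 -0.006  0.703]
 [ 0.703  0.004 -0.711]]
```

View pics/m4.png

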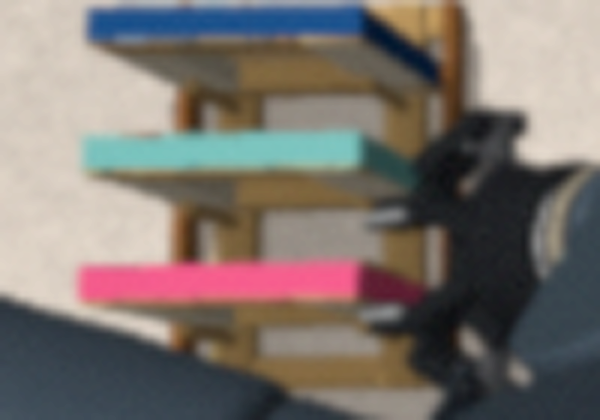

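```bash
python3 -m creep '[{"slide":[0,-0.4,0],"angular":[0,0,0],"claw":-0.15},{"slide":[0,0,0],"angular":[0,0,0],"claw":-0.15},{"slide":[0,0,0],"angular":[0,0,0],"claw":-0.15}]'; python3 -c "
from h import *
s=manip.sense(); print(s['tcp_pos'],abs(s['qd']).max()); print(R.from_quat(s['tool_rot']).as_matrix().round(3))
print(proj('top',s['tcp_pos']))"
```

```text
t: 4.38
tcp_pos: [0.4331, 0.1747, 0.2223]
tool_rot: [0.656, 0.652, 0.272, -0.265]
force: [0.0, -0.2, -1.0]
finger_gap: 0.422
gripper_force: 0.0
[0.43310772 0.17466276 0.22233058] 0.0037095177892663995
[[ 0.     1.     0.011]
 [ 0.711 -0.008  0.703]
 [ 0.703  0.008 -0.711]]
[[207.19882214 230.14083491]]
```

```bash
python3 -m creep '[{"slide":[0.3,-0.14,0],"angular":[0.011,0,0],"claw":-0.15},{"slide":[0,0,0],"angular":[0,0,0],"claw":-0.15},{"slide":[0,0,1.5],"angular":[0,0,0],"claw":-0.15},{"slide":[0,0,1.5],"angular":[0,0,0],"claw":-0.15},{"slide":[0,0,1.5],"angular":[0,0,0],"claw":-0.15},{"slide":[0,0,1.4],"angular":[0,0,0],"claw":-0.15},{"slide":[0,0,0],"angular":[0,0,0],"claw":-0.15},{"slide":[0,0,0],"angular":[0,0,0],"claw":-0.15}]'; python3 -c "
from h import *
s=manip.sense(); print(s['tcp_pos'],abs(s['qd']).max()); print(R.from_quat(s['tool_rot']).as_matrix().round(3))
a=viewer.snapshot('scene');b=viewer.snapshot('top');cv2.imwrite('pics/s5.png',a);cv2.imwrite('pics/t5.png',b)
c=lambda im,x,y:cv2.resize(im[y:y+80,x:x+80],None,fx=5,fy=5,interpolation=2)
cv2.imwrite('pics/m5.png',np.clip(1.4*np.hstack([c(a,385,110),c(b,150,175)]),0,255).astype(np.uint8))"
```

```text
t: 5.05
tcp_pos: [0.4307, 0.2194, 0.1817]
tool_rot: [0.654, 0.654, 0.268, -0.27]
force: [-0.2, 0.4, 0.7]
finger_gap: 0.421
gripper_force: 0.0
[0.430671   0.21943221 0.1817379 ] 0.017276494859758528
[[ 0.001  1.    -0.004]
 [ 0.711  0.002  0.703]
 [ 0.703 -0.003 -0.711]]
```

View pics/m5.png

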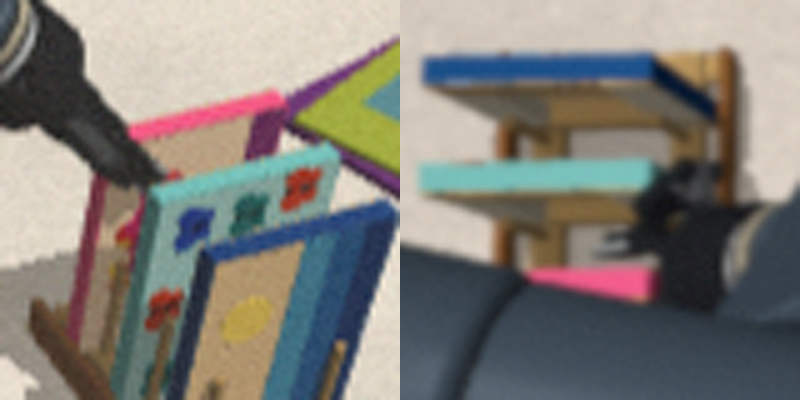

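The fingers straddle the upper crown corner in the scene crop (around (130,165)) and in the top crop (around (620,240)). I'll close gently first, then firmly.

```bash
python3 -m creep '[{"slide":[0,0,0],"angular":[0,0,0],"claw":-1},{"slide":[0,0,0],"angular":[0,0,0],"claw":-1},{"slide":[0,0,0],"angular":[0,0,0],"claw":-1},{"slide":[0,0,0],"angular":[0,0,0],"claw":-1},{"slide":[0,0,0],"angular":[0,0,0],"claw":-1},{"slide":[0,0,0],"angular":[0,0,0],"claw":-1}]' 25
python3 -m creep '[{"slide":[0,0,0],"angular":[0,0,0],"claw":-1},{"slide":[0,0,0],"angular":[0,0,0],"claw":-1},{"slide":[0,0,0],"angular":[0,0,0],"claw":-1},{"slide":[0,0,0],"angular":[0,0,0],"claw":-1}]' 90
```

```text
t: 5.65
tcp_pos: [0.4315, 0.2189, 0.1824]
tool_rot: [0.654, 0.654, 0.269, -0.269]
force: [-0.0, -4.7, 6.3]
finger_gap: 0.204
gripper_force: 29.7
t: 5.98
tcp_pos: [0.4316, 0.2188, 0.1825]
tool_rot: [0.654, 0.654, 0.269, -0.269]
force: [-1.5, -5.0, 5.8]
finger_gap: 0.203
gripper_force: 87.4
```

```bash
python3 -m creep '[{"slide":[0.7,0,-0.7],"angular":[0,0,0],"claw":-1},{"slide":[0.7,0,-0.7],"angular":[0,0,0],"claw":-1},{"slide":[1,0,-1],"angular":[0,0,0],"claw":-1},{"slide":[1,0,-1],"angular":[0,0,0],"claw":-1},{"slide":[1,0,-1],"angular":[0,0,0],"claw":-1},{"slide":[1,0,-1],"angular":[0,0,0],"claw":-1},{"slide":[1.4,0,-1.4],"angular":[0,0,0],"claw":-1},{"slide":[1.4,0,-1.4],"angular":[0,0,0],"claw":-1},{"slide":[1.4,0,-1.4],"angular":[0,0,0],"claw":-1},{"slide":[1.4,0,-1.4],"angular":[0,0,0],"claw":-1}]'
python3 -c "
from h import *
s=manip.sense(); print(s['tcp_pos'],s['q']); print(R.from_quat(s['tool_rot']).as_matrix().round(3))
a=viewer.snapshot('scene');cv2.imwrite('pics/s6.png',a)"
```

```text
t: 6.82
tcp_pos: [0.4305, 0.2199, 0.3375]
tool_rot: [0.654, 0.654, 0.267, -0.27]
force: [0.8, -0.1, -2.5]
finger_gap: 0.199
gripper_force: 87.7
[0.43048301 0.21987726 0.33754013] [-0.20266797  0.25691882  1.8838571   0.79249163  1.30524658 -0.54267466]
[[ 0.002  1.    -0.003]
 [ 0.712  0.001  0.702]
 [ 0.702 -0.003 -0.712]]
```

View pics/s6.png

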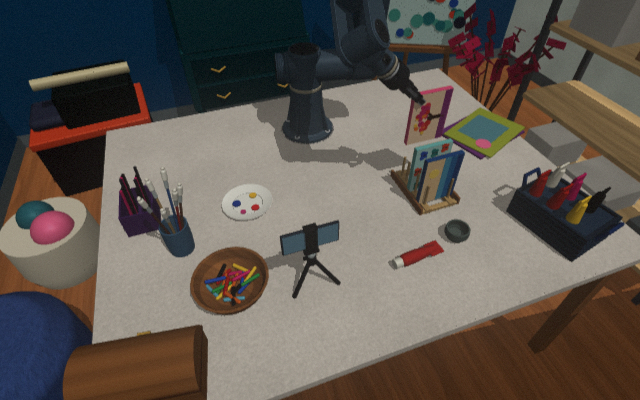

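The tree canvas is gripped and out of its slot (scene (428,115)), with the neighbours undisturbed. Next I'll raise it a bit more, carry it to -y and turn it.

```bash
python3 -m creep '[{"slide":[1.4,0,-1.4],"angular":[0,0,0],"claw":-1},{"slide":[1.4,0,-1.4],"angular":[0,0,0],"claw":-1},{"slide":[0,0,-2],"angular":[0,0,0],"claw":-1},{"slide":[-1.4,0,-2.8],"angular":[0,0,0],"claw":-1},{"slide":[-1.4,0,-2.8],"angular":[0,0,0],"claw":-1},{"slide":[-1.4,0,-2.8],"angular":[0,0,0],"claw":-1},{"slide":[-1.4,0,-2.8],"angular":[0,0,0],"claw":-1},{"slide":[-1.4,0,-2.8],"angular":[0,0,0],"claw":-1},{"slide":[-1.4,0,-2.8],"angular":[0,0,0],"claw":-1},{"slide":[-1,0,-2],"angular":[0,0,0],"claw":-1}]'
python3 -m creep '[{"slide":[0,0,0],"angular":[0,-0.05,0],"claw":-1},{"slide":[0,0,0],"angular":[0,-0.1,0],"claw":-1},{"slide":[0,0,0],"angular":[0,-0.12,0],"claw":-1},{"slide":[0,0,0],"angular":[0,-0.12,0],"claw":-1},{"slide":[0,0,0],"angular":[0,-0.12,0],"claw":-1},{"slide":[0,0,0],"angular":[0,-0.12,0],"claw":-1},{"slide":[0,0,0],"angular":[0,-0.12,0],"claw":-1},{"slide":[0,0,0],"angular":[0,-0.12,0],"claw":-1},{"slide":[0,0,0],"angular":[0,-0.12,0],"claw":-1},{"slide":[0,0,0],"angular":[0,-0.12,0],"claw":-1}]'
python3 -c "
from h import *
s=manip.sense(); print(s['tcp_pos'],s['q']); print(R.from_quat(s['tool_rot']).as_matrix().round(3))"
```

```text
t: 7.7
tcp_pos: [0.4318, 0.0047, 0.4582]
tool_rot: [0.655, 0.654, 0.268, -0.269]
force: [1.2, 1.1, -1.3]
finger_gap: 0.198
gripper_force: 88.2
t: 8.53
tcp_pos: [0.4314, 0.0076, 0.4583]
tool_rot: [0.696, 0.698, -0.118, 0.117]
force: [-0.5, -0.3, -2.7]
finger_gap: 0.195
gripper_force: 88.0
[0.43136134 0.00757116 0.45832776] [-0.0281469   0.07717323  1.55926849 -0.33545472  1.50062203 -0.0078228 ]
[[-0.003  1.    -0.001]
 [ 0.945  0.002 -0.328]
 [-0.328 -0.002 -0.945]]
```

```bash
python3 -m creep '[{"slide":[0,0,0],"angular":[0,-0.113,0],"claw":-1},{"slide":[0,0,0],"angular":[0,-0.113,0],"claw":-1},{"slide":[0,0,0],"angular":[0,-0.113,0],"claw":-1},{"slide":[0,0,0],"angular":[0,-0.113,0],"claw":-1}]'
python3 -m creep '[{"slide":[1,0.1,2.6],"angular":[0,0,0],"claw":-1},{"slide":[1,0.1,2.6],"angular":[0,0,0],"claw":-1},{"slide":[1,0.1,2.6],"angular":[0,0,0],"claw":-1},{"slide":[1,0.1,2.6],"angular":[0,0,0],"claw":-1},{"slide":[1,0.1,2.6],"angular":[0,0,0],"claw":-1},{"slide":[1,0.1,2.6],"angular":[0,0,0],"claw":-1},{"slide":[1,0.1,2.6],"angular":[0,0,0],"claw":-1},{"slide":[0.5,0.1,1.5],"angular":[0,0,0],"claw":-1},{"slide":[0,0,0],"angular":[0,0,0],"claw":-1},{"slide":[0,0,0],"angular":[0,0,0],"claw":-1}]'
python3 -c "
from h import *
s=manip.sense(); print(s['tcp_pos'],s['q']); print(R.from_quat(s['tool_rot']).as_matrix().round(3))
a=viewer.snapshot('scene');b=viewer.snapshot('top');cv2.imwrite('pics/s7.png',a);cv2.imwrite('pics/t7.png',b)
cv2.imwrite('pics/m7.png',np.clip(1.4*np.hstack([cv2.resize(a[60:360,200:500],(400,400),interpolation=2),cv2.resize(b[130:330,200:400],(400,400),interpolation=2)]),0,255).astype(np.uint8))"
```

```text
t: 8.87
tcp_pos: [0.4314, 0.008, 0.4578]
tool_rot: [0.652, 0.655, -0.271, 0.27]
force: [-0.0, -0.3, -2.4]
finger_gap: 0.201
gripper_force: 88.1
t: 9.7
tcp_pos: [0.4385, -0.0785, 0.2648]
tool_rot: [0.653, 0.655, -0.271, 0.267]
force: [-0.1, 0.7, -2.2]
finger_gap: 0.201
gripper_force: 88.0
[ 0.43854815 -0.07846194  0.26477165] [ 0.01418915  0.40932748  1.91597056 -0.92811394  1.07439158  0.58589906]
[[-0.005  1.    -0.004]
 [ 0.71   0.    -0.704]
 [-0.704 -0.006 -0.71 ]]
```

View pics/m7.png

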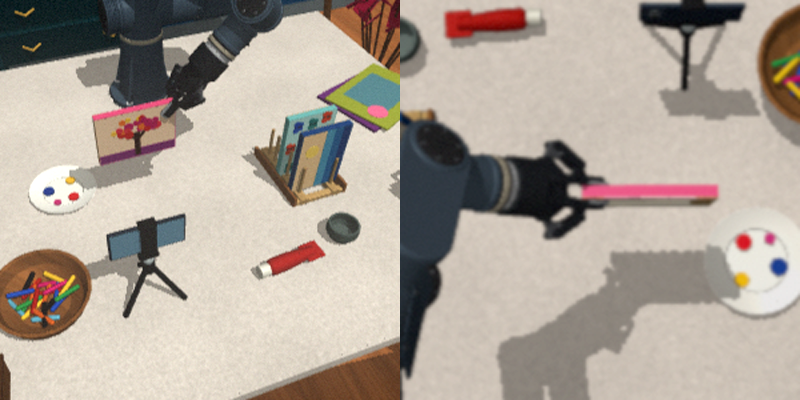

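The canvas is held with the tree upright: scene crop x 95–175, y 100–165, and the top-view strip at crop (580–717, 190). Next I'll measure its pose exactly.

```bash
cat > meas.py <<'E'
from h import *
np.set_printoptions(precision=4,suppress=True)
def meas(a,b,fx,ztop):
    ha=cv2.cvtColor(a,cv2.COLOR_BGR2HSV).astype(int); hb=cv2.cvtColor(b,cv2.COLOR_BGR2HSV)
    face=lambda uv:(lambda o,d:(o+d*((fx-o[0])/d[:,0])[:,None])[:,1:])(*ray("scene",uv))
    # purple ground strip in scene
    m=cv2.inRange(ha.astype(np.uint8),(135,70,30),(179,255,255)); k=np.zeros_like(m); k[125:200,255:345]=255; m&=k
    n,l,st,_=cv2.connectedComponentsWithStats(m)
    for i in range(1,n):
        if st[i,4]<60: continue
        ys,xs=np.nonzero(l==i); V=ha[ys,xs].mean(0)
        lo=np.array([(x,ys[xs==x].max()+.5) for x in np.unique(xs)][3:-3]); up=np.array([(x,ys[xs==x].min()-.5) for x in np.unique(xs)][3:-3])
        for nm,e in(("low",lo),("up",up)):
            P=face(e); p=np.polyfit(P[:,0],P[:,1],1); r=P[:,1]-np.polyval(p,P[:,0]); g=abs(r)<.003; p=np.polyfit(P[g,0],P[g,1],1)
            print("scene comp",st[i],V.round(),nm,"slope deg %.2f"%np.degrees(np.arctan(p[0])),"z mean %.4f"%P[g,1].mean(),"y ends",P[0,0],P[-1,0],"n",g.sum())
    m=cv2.inRange(hb,(160,110,110),(179,255,255)); k=np.zeros_like(m); k[210:240,275:370]=255; m&=k
    ys,xs=np.nonzero(m); o=[]
    cs=[x for x in np.unique(xs)][3:-3]
    P=onz("top",np.array([(x,ys[xs==x].mean()) for x in cs]),ztop); p=np.polyfit(P[:,1],P[:,0],1)
    print("top: x=%.4f*y+%.4f"%tuple(p),"deg %.2f"%np.degrees(np.arctan(p[0])),"x centre",np.polyval(p,-.15),"y ends",onz("top",[(xs.min()-.5,227),(xs.max()+.5,227)],ztop)[:,1])
    # per-column front edge
    P=onz("top",np.array([(x,ys[xs==x].min()-.5) for x in cs]),ztop);p=np.polyfit(P[:,1],P[:,0],1);print("front x",np.polyval(p,-.15),np.degrees(np.arctan(p[0])))
E
python3 - <<'E'
from meas import *
meas(cv2.imread("pics/s7.png"),cv2.imread("pics/t7.png"),.4475,.28)
E
```

```text
scene comp [269 133  61  18 264] [173. 148. 157.] low slope deg 0.63 z mean 0.2825 y ends -0.2394141785117251 -0.07994388081062426 n 55
scene comp [269 133  61  18 264] [173. 148. 157.] up slope deg 1.72 z mean 0.2978 y ends -0.2379940154016666 -0.07987937496591052 n 55
scene comp [293 147  28  13 150] [173. 176. 106.] low slope deg -15.55 z mean 0.2343 y ends -0.17299290767644043 -0.10843176229382506 n 5
scene comp [293 147  28  13 150] [173. 176. 106.] up slope deg 0.12 z mean 0.2547 y ends -0.17166388757002496 -0.10788680025749314 n 15
scene comp [275 160  57  24 323] [161. 118.  76.] low slope deg 0.60 z mean 0.1547 y ends -0.234174397623687 -0.07380095016212745 n 51
scene comp [275 160  57  24 323] [161. 118.  76.] up slope deg 0.79 z mean 0.1783 y ends -0.23194891480299185 -0.0738055876752654 n 48
top: x=0.0008*y+0.4407 deg 0.05 x centre 0.4405352445202473 y ends [-0.0598 -0.2403]
front x 0.4474419087595843 0.4741269725408711
```

The canvas centre is at about y -0.151, z 0.216, front face x 0.4475, with a 0.6° roll. The target is y -0.159, z 0.204, x 0.449, so a small correction is enough.

```bash
python3 -m creep '[{"slide":[0.14,0.1,0.7],"angular":[0,-0.005,0],"claw":-1},{"slide":[0.14,0.05,0.7],"angular":[0,-0.005,0],"claw":-1},{"slide":[0,0,0],"angular":[0,0,0],"claw":-1},{"slide":[0,0,0],"angular":[0,0,0],"claw":-1},{"slide":[0,0,0],"angular":[0,0,0],"claw":-1},{"slide":[0,0,0],"angular":[0,0,0],"claw":-1},{"slide":[0,0,0],"angular":[0,0,0],"claw":-1},{"slide":[0,0,0],"angular":[0,0,0],"claw":-1}]'
python3 - <<'E'
from meas import *
s=manip.sense(); print(s['tcp_pos'],abs(s['qd']).max()); print(R.from_quat(s['tool_rot']).as_matrix().round(3))
a=viewer.snapshot('scene');b=viewer.snapshot('top');cv2.imwrite('pics/s8.png',a);cv2.imwrite('pics/t8.png',b)
meas(a,b,.4485,.27)
E
```

```text
t: 10.47
tcp_pos: [0.441, -0.0863, 0.2543]
tool_rot: [0.652, 0.653, -0.273, 0.272]
force: [-0.4, 0.6, -1.4]
finger_gap: 0.2
gripper_force: 88.0
[ 0.441  -0.0863  0.2543] 0.0018500042156609103
[[-0.002  1.    -0.   ]
 [ 0.702  0.001 -0.712]
 [-0.712 -0.002 -0.702]]
scene comp [267 136  61  18 261] [173. 146. 158.] low slope deg -0.03 z mean 0.2719 y ends -0.24623042385288707 -0.08649426644424835 n 55
scene comp [267 136  61  18 261] [173. 146. 158.] up slope deg 1.38 z mean 0.2871 y ends -0.24511659756568294 -0.08636032591900195 n 55
scene comp [291 151  27  12 151] [173. 173. 106.] low slope deg -15.85 z mean 0.2214 y ends -0.17990833459726996 -0.11853956102504154 n 3
scene comp [291 151  27  12 151] [173. 173. 106.] up slope deg 2.43 z mean 0.2454 y ends -0.17848494823453703 -0.11763691394304387 n 13
scene comp [273 168  56  20 336] [161. 119.  77.] low slope deg 0.13 z mean 0.1432 y ends -0.24193323437344313 -0.08414851218533281 n 50
scene comp [273 168  56  20 336] [161. 119.  77.] up slope deg 0.12 z mean 0.1674 y ends -0.2395887427568403 -0.08400907621639253 n 48
top: x=0.0073*y+0.4428 deg 0.42 x centre 0.4417224266178142 y ends [-0.0699 -0.2493]
front x 0.44876321417619 0.8645912160258378
```

View pics/s8.png

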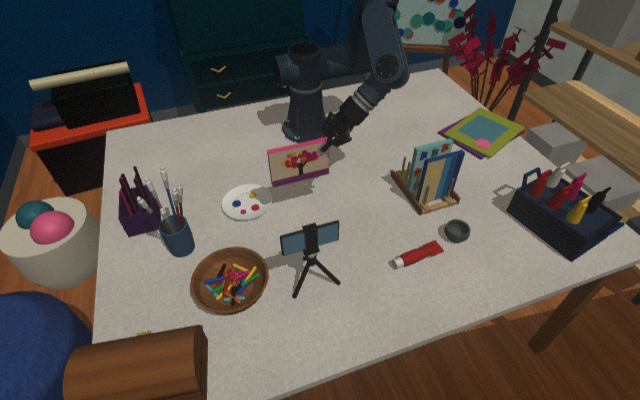

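The canvas is level at y -0.160, z about 0.205, front face x 0.449, about 25 cm from the lens. It is still, and nothing else has moved. I'm handing in.

```bash
python3 -c "
from station import ticket
print(ticket.sign_off())"
```

```text
the job is handed in; nothing more can be done
None
```

The job is handed in at about 10.6 s: the arm is holding the tree canvas still by one upper corner, tree upright, facing the phone squarely, centred on the lens to within a few millimetres and about 25 cm from it, with nothing else visibly moved.

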